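Slide the spot plate under the reading bridge

ROBOT

A 6-joint arm with a two-finger parallel gripper is mounted at the origin on the work surface. World frame = base frame: x ahead of the robot, y to its left, z up, the work surface at z = 0. Lengths are in m, angles in degrees, forces in N, time in s.
With the tool pointing down it reaches from about 0.25 to 0.725 m from the base axis. Payload 4 kg.
Tool frame: the origin (TCP) lies where the fingers leave the gripper's body, on its centre line; the fingertips stand finger_overhang ahead of it and the grasp point (between the pads) lies 54 mm ahead of it (finger_overhang is the distance from the TCP to the fingertips, in m); z points along the fingers, y is the direction in which the jaws open and shut (so a half turn about z gives the same grasp; the last joint's range is limited). The gripper opens to 85 mm and grips with 20 to 120 N. Pads are 22 mm wide; open, the fingers measure 114 mm over their backs; the gripper's body (76 mm by 85 mm) begins 54 mm behind the grasp point. The pads swing forward as they close: fully open they stand 13 mm farther back than shut.
Start: joints at [-74.427, 13.785, 0.286, 76.501, 0, 90], TCP at [0.134, -0.482, 0.304] pointing down, gripper open.
Joint ranges: [-155.79, 155.79], [-60.16, 107.12], [-62.33, 73.08], [-114, 123.19], [-81.49, 82.49], [-180, 180]. Speed limits (degrees/s): [159.86, 159.86, 180, 180, 180, 180].

INTERFACE

Orientations are given as a 3x3 rotation matrix whose columns are the frame's x, y, z axes.
In Python, from station import sense, grab_frame, hand_in, look_for, landmark_of, finger_overhang gives the robot as it stands.
- The arm moves only by the shell command python3 -m inch 'ROWS' [FORCE]. ROWS is JSON, a list of rows, each a list of 3 entries, a list of its own where there are three numbers: the turn, a rotation vector about the tool's x, y, z in degrees, then the shift along the tool's x, y, z in m, then the opening, from 0 (shut) to 1 (fully open). A call has 1 to 10 rows; each row is the pose to reach, as a shift and turn from the pose measured when the call began, along the tool's axes at that moment; what a row does not reach only later rows make up. A row lasts 1/8 s, in which the tool goes at most 62.5 mm and 10.7 degrees, less where a joint would pass 70% of its speed; a pose out of reach is approached as far as the arm can. A call with a gripper value outside its range is refused whole. The fingers move at their own pace and stop on an object; FORCE is the grip in N (left out, the last holds). Time passes only in rows, so rows that repeat a pose let the fingers close. It gives the time, the measured TCP pose, the force and the opening at its end, in the units of the state.
- sense(): the state, without advancing time (a new reading comes with each control period).
- grab_frame(name): name is "scene" or "top" or "wrist"; returns a dict with "color" (480x640x3 uint8, blue, green, red), "intrinsics" (3x3 intrinsics, pixels), "distortion" ([k1, k2, p1, p2, k3] as OpenCV has them; the pictures are not rectified), "world_from_camera" (4x4, takes a point from camera to world coordinates); the wrist camera has in their place "tool_from_camera" (4x4, takes a point from camera to tool coordinates, whose origin is the TCP and whose axes are the flange's). Camera axes: x right, y down, z forward; pixel columns grow to the right and rows downward; lengths in m; the calibration is good to about 2 mm. A picture is of the moment at which its call begins: read the wrist's pose just before it. There is no depth.
- hand_in(): hands the job in, once; it reports no verdict.
Trained networks look in a picture, given as the dict that the camera call returned (one of the last four; its "shot" number tells which), for a name from the list of things; names that differ only in an ending like _2 or _b are one class to them, and where a whole thing is asked for, a point or a joint stands for the part that bears it (a point fixed in the world has none). Each returns a list of dicts, best first, with "p" (0 to 1); they miss things now and then, are a little off and sometimes report something else, mostly with a low value. They report only what shows in the picture. A call takes as long as a camera call. They do not tell look-alikes from the thing itself.
- look_for(query, picture): "at" ([column, row] in pixels, amid what is visible of it).
- landmark_of(query, picture): "at" ([column, row] in pixels: a listed point, or the origin of a listed thing).
The state is a dict: "clock": time; "joint_positions": joint angles; "joint_velocities": joint speeds; "tau": joint torques, N m; "ee_pos": TCP position; "tcp_rot": TCP orientation; "force": force on the tool from outside, world axes, zero at the start; "ft_torque": the same for the moment, N m; "grip_width": finger opening in m.
Only numpy, scipy, OpenCV 4.12 (cv2) and the standard library are available. Lean on these libraries where they do the work, as an engineer would, in place of code of your own. Each camera call takes 0.05 s, during which the arm holds its last target.

TASK

Push the white spot plate flat along the bench and under the low blue bridge of the colour reader, until it sits straight and centred with both ends sticking out equally (each end at its yellow line). Only then press the green button on the reader fully down, let it spring back and move clear. The plate must never be lifted, tipped or picked up, and the other glassware and tools stay where they are.

Things in the scene. Friction and masses are not known exactly. Their poses are not given: they have to be found in the camera images.
- spot_plate: white glazed ceramic spot plate with 12 shallow wells, a solid flat block 95 mm wide (its x axis), 130 mm long (its y axis) and 14 mm thick (z), about 0.2 to 0.42 kg, loose on the bench. Origin: centre of its underside. It starts on the left or on the right of the reader, usually out of line with the passage and turned up to 32 degrees from it. Its two ends are alike.
- reader: colour reader fixed to the bench: blue bridge on two white legs, top 38 mm up. Origin: on the bench, centre of the passage, which runs along its y axis, open at both ends: 111 mm wide (x), 19 high, 60 deep (y). The -x leg (46 mm wide) carries the button; the +x leg is 24 mm wide. Painted yellow lines 67 to 71 mm from the centre: a centred plate ends 2 mm short of each, 35 mm out of each mouth.
- start_button_top (a point): centre of the top face of the green push button (26 mm across), on top of the reader's -x leg; it is pressed straight down
- start_button (a joint): travel of the green button in m: 0 released, 0.006 fully down; a spring pushes it back and fully down takes 5 N
- dish: bystander: blue ceramic dish, 68 mm across, 22 mm high, on the other side of the reader from the plate. Origin: centre of its underside
- stopper: bystander: black rubber stopper, 38 mm across, 28 mm high, between the robot and the reader. Origin: centre of its underside
- amber_bottle: bystander: amber bottle, 72 mm across, 150 mm high, beyond the reader. Origin: centre of its underside
- flask: bystander: clear conical flask, 80 mm across, 122 mm high, on the right. Origin: centre of its underside
- wash_bottle: bystander: white bottle, 64 mm across, 140 mm high, on the left. Origin: centre of its underside
- beaker: bystander: glass beaker, 68 mm across, 85 mm high, on the left. Origin: centre of its underside
- spatula: bystander: spatula with blue handle, 170 mm long, lying on the right. Origin: on its underside
There are look-alikes about, which are no part of the job. Leave any brown or purple look-alike of the spot_plate alone.

How it is judged:
By the outcome, as a careful person would: the job done as asked, in the order asked, and still so for the second after the job is handed in, with the robot touching nothing.
It also fails if it takes over 72 s, if anything falls off the work surface, if the arm or the gripper's body presses on something with over 40 N, if the wrist force passes 120 N, or if a joint passes its speed limit or range.

## Working session

There is one attempt and no reset: what is moved stays moved. The work goes in short steps, Python scripts to look and compute and a shell command to move; the robot and the scene stay as the last step left them, time stands still between calls to the robot, and variables do not carry over. Pictures are saved under pics/ and viewed, and the job is handed in when it is done.

```bash
ls; mkdir -p pics; python3 - <<'E'
from station import *
import station,cv2
s=sense()
for k,v in s.items(): print(k,v)
print(finger_overhang if not callable(finger_overhang) else finger_overhang())
for n in("top","scene"):
    f=grab_frame(n); cv2.imwrite(f"pics/{n}0.png",f["color"])
    print(n,f["intrinsics"],f["distortion"],f["world_from_camera"])
E
```

```text
pics
clock 0.0
joint_positions [-7.44265305e+01  1.38333285e+01  2.14468928e-01  7.65017001e+01
 -9.79131832e-04  9.00026682e+01]
joint_velocities [ 0.03476484  0.04405773 -0.06430047 -0.10197537  0.04113515  0.03296692]
tau [ 3.89609140e-04 -3.72319543e+01  2.52406704e+01  1.69164408e-02
 -1.69884247e-04  3.88213834e-06]
ee_pos [ 0.13410603 -0.48118862  0.30300798]
tcp_rot [[ 9.63299477e-01  2.68428350e-01 -5.81374036e-04]
 [ 2.68428979e-01 -9.63297355e-01  2.02232382e-03]
 [-1.71870252e-05 -2.10416112e-03 -9.99997786e-01]]
force [ 0.34642544 -0.05502916 -0.61433493]
ft_torque [ 0.0261901   0.01662068 -0.01557924]
grip_width 0.08567502632711824
0.0726
top [[459.24018256   0.         312.17161684]
 [  0.         459.24018256 238.06451613]
 [  0.           0.           1.        ]] [-0.02238015  0.          0.          0.          0.        ] [[ 4.27777247e-02 -9.76418056e-01  2.11607767e-01  2.95221634e-01]
 [-9.99083866e-01 -4.20664388e-02  7.86409770e-03  1.22652990e-02]
 [ 1.22293819e-03 -2.11750314e-01 -9.77323032e-01  1.33411190e+00]
 [ 0.00000000e+00  0.00000000e+00  0.00000000e+00  1.00000000e+00]]
scene [[624.40972821   0.         314.80646381]
 [  0.         624.40972821 239.56235568]
 [  0.           0.           1.        ]] [0.06932536 0.         0.         0.         0.        ] [[-0.87874297  0.26761684 -0.39521136  1.20211937]
 [ 0.47708167  0.46771584 -0.74406651  1.20015538]
 [-0.01427812 -0.84239131 -0.53867709  0.92061454]
 [ 0.          0.          0.          1.        ]]
```

View pics/top0.png

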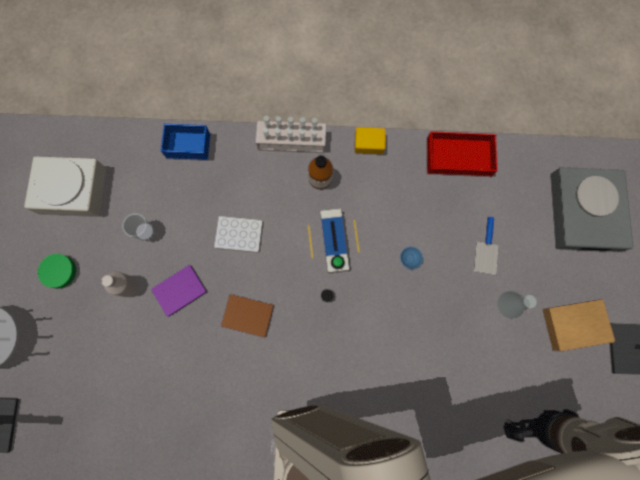

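View pics/scene0.png

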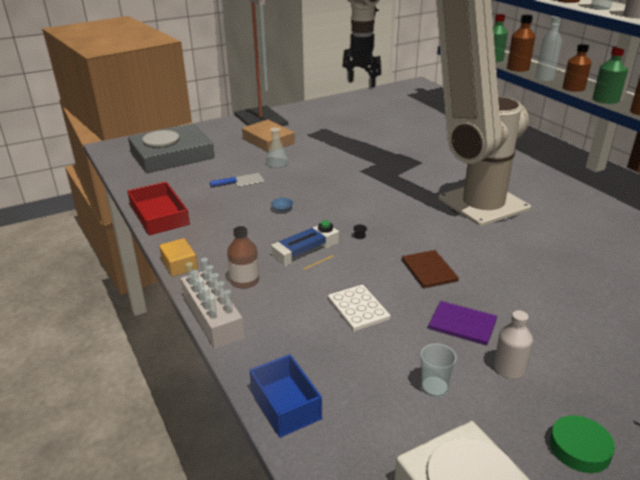

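```bash
cat > h.py <<'E'
import numpy as np,cv2
from station import *
def px2w(f,uv,z,T=None):
    T=f["world_from_camera"] if T is None else T
    T=np.array(T);uv=np.array(uv,float).reshape(-1,1,2)
    n=cv2.undistortPoints(uv,np.array(f["intrinsics"]),np.array(f["distortion"]))[:,0]
    d=np.c_[n,np.ones(len(n))]@T[:3,:3].T
    o=T[:3,3]
    return o+d*((z-o[2])/d[:,2])[:,None]
def w2px(f,P,T=None):
    T=f["world_from_camera"] if T is None else T
    Ti=np.linalg.inv(np.array(T));P=np.array(P,float).reshape(-1,3)
    return cv2.projectPoints(P@Ti[:3,:3].T+Ti[:3,3],np.zeros(3),np.zeros(3),np.array(f["intrinsics"]),np.array(f["distortion"]))[0][:,0]
E
python3 - <<'E'
from h import *
f=grab_frame("top");c=f["color"]
for n,z in [("spot_plate",0),("reader",0),("start_button_top",.05),("dish",0),("stopper",0),("amber_bottle",0)]:
    r=landmark_of(n,f)[:2]
    for d in r: print(n,d["p"],d["at"],px2w(f,d["at"],z)[0].round(4))
hsv=cv2.cvtColor(c,cv2.COLOR_BGR2HSV)
# plate
m=((hsv[...,1]<50)&(hsv[...,2]>130)).astype(np.uint8); m2=np.zeros_like(m); m2[205:265,205:272]=m[205:265,205:272]
m2=cv2.morphologyEx(m2,cv2.MORPH_CLOSE,np.ones((5,5)))
pts=np.argwhere(m2)[:,::-1]
w=px2w(f,pts.astype(float),.014)[:,:2]
r=cv2.minAreaRect(w.astype(np.float32)*1000);print(r, m2.sum())
# yellow lines
for x0,x1 in((300,320),(348,368)):
    y=(hsv[...,0]>12)&(hsv[...,0]<35)&(hsv[...,1]>90)&(hsv[...,2]>90)
    q=np.zeros_like(y);q[215:265,x0:x1]=y[215:265,x0:x1]
    p=np.argwhere(q)[:,::-1].astype(float);w=px2w(f,p,0)[:,:2]
    mu=w.mean(0);u=np.linalg.svd(w-mu)[2][0];print(mu,np.degrees(np.arctan2(u[1],u[0])),len(p), ((w-mu)@u).min(),((w-mu)@u).max())
crop=c[190:310,200:440];cv2.imwrite("pics/c1.png",cv2.resize(crop,None,fx=3.3,fy=3.3,interpolation=cv2.INTER_CUBIC))
E
```

```text
spot_plate 0.89 [178.7, 289.1] [0.4157 0.4042 0.    ]
spot_plate 0.89 [247.1, 315.5] [0.3488 0.1999 0.    ]
reader 0.81 [334.0, 236.2] [ 0.5925 -0.0416  0.    ]
start_button_top 0.49 [336.0, 263.8] [ 0.5018 -0.0479  0.05  ]
dish 0.96 [411.9, 259.7] [ 0.5316 -0.2734  0.    ]
stopper 0.43 [321.7, 294.7] [ 0.4176 -0.0117  0.    ]
amber_bottle 0.58 [316.8, 177.5] [0.7742 0.017  0.    ]
((586.912353515625, 243.60244750976562), (132.9559326171875, 100.66292572021484), 86.85896301269531) 1491
[0.57441503 0.02883915] -170.97074746413907 70 -0.049773523880094456 0.04801998247049417
[ 0.59571336 -0.10762558] -171.09367984054765 67 -0.04974331221016921 0.045661641436474235
```

View pics/c1.png

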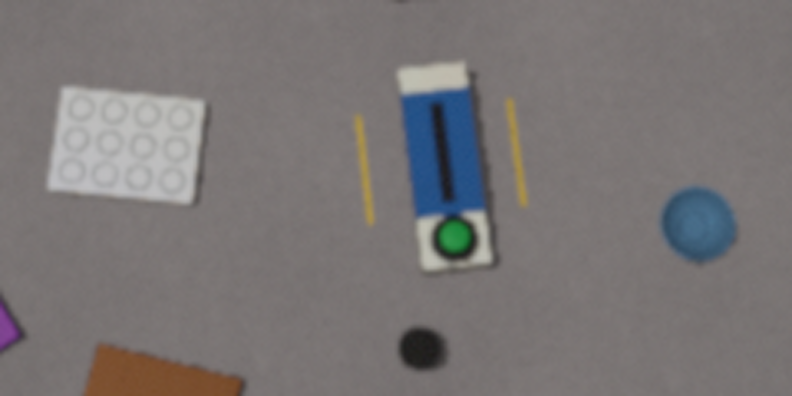

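```bash
cat >> h.py <<'E'
from scipy.spatial.transform import Rotation as R
def plan(p,ang):
    s=sense();Rc=np.array(s["tcp_rot"]);a=np.radians(ang)
    Rt=np.array([[np.cos(a),np.sin(a),0],[np.sin(a),-np.cos(a),0],[0,0,-1]])
    print("turn",R.from_matrix(Rc.T@Rt).as_rotvec(degrees=True).round(2),"shift",(Rc.T@(np.array(p)-s["ee_pos"])).round(4))
def st():
    s=sense();print("t",s["clock"],"pos",np.round(s["ee_pos"],4),"xang",np.degrees(np.arctan2(s["tcp_rot"][1][0],s["tcp_rot"][0][0])).round(2),"zax",np.round(np.array(s["tcp_rot"])[:,2],3),"F",np.round(s["force"],2),"w",s["grip_width"],"q",np.round(s["joint_positions"],1))
RC=np.array([.5851,-.0394]);RA=9.0
def rf(p,a=None):  # world->reader
    c,s_=np.cos(np.radians(RA)),np.sin(np.radians(RA));d=np.asarray(p)[:2]-RC
    return np.array([c*d[0]+s_*d[1],-s_*d[0]+c*d[1]])
def fr(p):
    c,s_=np.cos(np.radians(RA)),np.sin(np.radians(RA));return RC+np.array([c*p[0]-s_*p[1],s_*p[0]+c*p[1]])
E
python3 -c "
from h import *
plan([.45,0,.3],-3);plan([.665,.239,.2],-3)"
```

```text
turn [-1.000e-02  0.000e+00  1.857e+01] shift [ 0.4335 -0.3792  0.0039]
turn [-1.000e-02  0.000e+00  1.857e+01] shift [ 0.7047 -0.5517  0.1039]
```

```bash
python3 -m inch '[[[0,0,5],[0.05,-0.04,0],0.6],[[0,0,10],[0.09,-0.08,0],0.6],[[0,0,15],[0.14,-0.12,0],0.6],[[0,0,18.6],[0.19,-0.16,0],0.6],[[0,0,18.6],[0.23,-0.20,0],0.6],[[0,0,18.6],[0.28,-0.24,0],0.6],[[0,0,18.6],[0.32,-0.28,0],0.6],[[0,0,18.6],[0.37,-0.32,0],0.6],[[0,0,18.6],[0.41,-0.36,0],0.6],[[0,0,18.6],[0.434,-0.379,0],0.6]]' && python3 -c "
from h import *
st();plan([.665,.239,.15],-3)"
```

```text
clock: 1.7
ee_pos: [0.4511, -0.0109, 0.304]
tcp_rot: [[1.0, -0.029, 0.001], [-0.029, -1.0, 0.012], [0.0, -0.012, -1.0]]
force: [0.6, -0.5, 0.1]
grip_width: 0.0513
t 1.7 pos [ 0.4511 -0.0109  0.304 ] xang -1.66 zax [ 0.001  0.012 -1.   ] F [ 0.59 -0.46  0.09] w 0.051340683707891716 q [ -1.7   8.2  -6.6  75.1   0.7 179.9]
turn [-0.67 -0.01  1.34] shift [ 0.2065 -0.2541  0.157 ]
```

```bash
python3 -m inch '[[[0,0,-10],[0.02,-0.025,0],0.6],[[0,0,-20],[0.04,-0.05,0],0.6],[[0,0,-30],[0.06,-0.075,0],0.6],[[0,0,-40],[0.08,-0.10,0],0.6],[[0,0,-50],[0.10,-0.125,0],0.6],[[0,0,-60],[0.12,-0.15,0.02],0.6],[[0,0,-70],[0.14,-0.175,0.04],0.6],[[0,0,-80],[0.16,-0.20,0.06],0.6],[[0,0,-90],[0.18,-0.225,0.08],0.6],[[0,0,-90],[0.205,-0.254,0.10],0.6]]' && python3 -c "
from h import *
st();plan([.665,.239,.11],177)"
```

```text
clock: 2.95
ee_pos: [0.664, 0.2389, 0.2063]
tcp_rot: [[0.028, 1.0, 0.001], [1.0, -0.028, 0.011], [0.012, 0.0, -1.0]]
force: [0.8, -0.1, 0.5]
grip_width: 0.0511
t 2.95 pos [0.664  0.2389 0.2063] xang 88.38 zax [ 0.001  0.011 -1.   ] F [ 0.79 -0.07  0.54] w 0.05110005229300871 q [ 19.6  40.5  28.   77.2   0.6 111.2]
turn [  0.52  -0.51 -88.62] shift [-0.001   0.001   0.0963]
```

```bash
python3 -m inch '[[[0,0,-10],[0,0,0.01],0.6],[[0,0,-20],[0,0,0.02],0.6],[[0,0,-30],[0,0,0.03],0.6],[[0,0,-40],[0,0,0.04],0.6],[[0,0,-50],[0,0,0.05],0.6],[[0,0,-60],[0,0,0.06],0.6],[[0,0,-70],[0,0,0.07],0.6],[[0,0,-80],[0,0,0.08],0.6],[[0.5,-0.5,-88.6],[0,0,0.09],0.6],[[0.5,-0.5,-88.6],[0,0,0.096],0.6]]' && python3 -c "
from h import *
st()
for n in ('scene','wrist'):
    f=grab_frame(n);cv2.imwrite('pics/'+n+'1.png',f['color'])
print(f['tool_from_camera'],f['intrinsics'])"
```

```text
clock: 4.2
ee_pos: [0.6637, 0.2401, 0.1094]
tcp_rot: [[-0.999, 0.054, -0.001], [0.054, 0.999, 0.0], [0.001, -0.0, -1.0]]
force: [-0.7, 0.1, -0.2]
grip_width: 0.0509
t 4.2 pos [0.6637 0.2401 0.1094] xang 176.9 zax [-0.001  0.    -1.   ] F [-0.75  0.06 -0.21] w 0.05094655648354405 q [19.9 44.4 20.5 66.1  0.  23. ]
[[ 1.05793725e-03 -9.44623028e-01 -3.28155779e-01  8.35838629e-02]
 [ 9.99998714e-01  1.39486566e-03 -7.91350791e-04  1.10721139e-03]
 [ 1.20526141e-03 -3.28154520e-01  9.44623289e-01 -7.03202290e-02]
 [ 0.00000000e+00  0.00000000e+00  0.00000000e+00  1.00000000e+00]] [[406.35006036   0.         315.73340937]
 [  0.         406.35006036 236.02616721]
 [  0.           0.           1.        ]]
```

View pics/scene1.png

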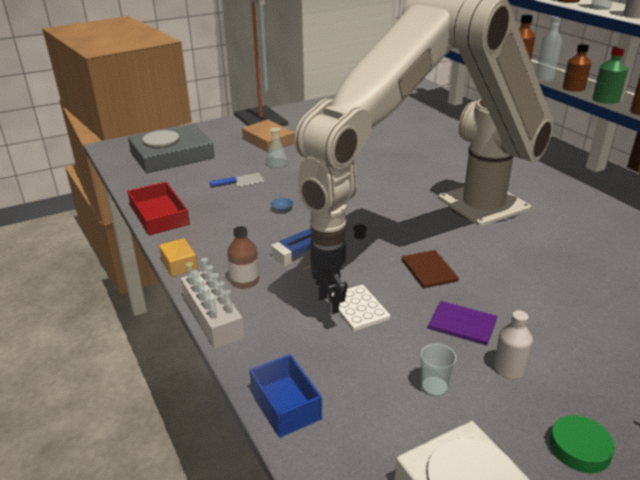

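View pics/wrist1.png

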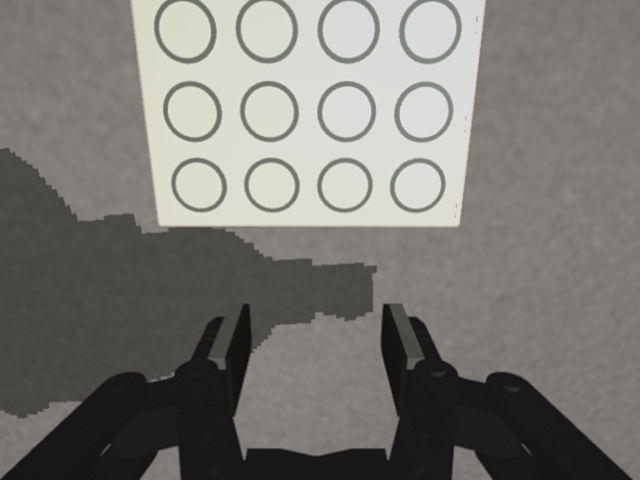

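```bash
python3 -m inch '[[[0,0,0],[0,0,0.01],0.6],[[0,0,0],[0,0,0.02],0.6],[[0,0,0],[0,0,0.026],0.6],[[0,0,0],[0,0,0.026],0.6],[[0,0,0],[0,0,0.026],0.6]]' && python3 -c "
from h import *
st()
s=sense();f=grab_frame('wrist');cv2.imwrite('pics/wrist2.png',f['color'])
T=np.eye(4);T[:3,:3]=s['tcp_rot'];T[:3,3]=s['ee_pos'];T=T@np.array(f['tool_from_camera'])
hsv=cv2.cvtColor(f['color'],cv2.COLOR_BGR2HSV);m=(hsv[...,2]>175).astype(np.uint8)
c=max(cv2.findContours(m,0,2)[0],key=cv2.contourArea);print(cv2.approxPolyDP(c,8,True)[:,0])
"
```

```text
clock: 4.92
ee_pos: [0.6637, 0.2399, 0.0835]
tcp_rot: [[-0.998, 0.055, -0.001], [0.055, 0.998, 0.0], [0.001, -0.0, -1.0]]
force: [-0.4, 0.8, 0.1]
grip_width: 0.0511
t 4.925 pos [0.6637 0.2399 0.0835] xang 176.85 zax [-0.001  0.    -1.   ] F [-0.37  0.8   0.06] w 0.05112562304625495 q [19.9 45.7 18.9 63.3  0.  23. ]
[[ 98   0]
 [136 245]
 [480 245]
 [514   0]
 [507  14]
 [507   0]
 [488   0]
 [481  39]
 [447  58]
 [419  41]
 [418   0]
 [390   0]
 [388  34]
 [356  57]
 [323  40]
 [319   0]
 [292   0]
 [290  37]
 [260  57]
 [227  40]
 [220   0]
 [193   0]
 [195  35]
 [170  57]
 [134  43]
 [123   0]]
```

View pics/wrist2.png

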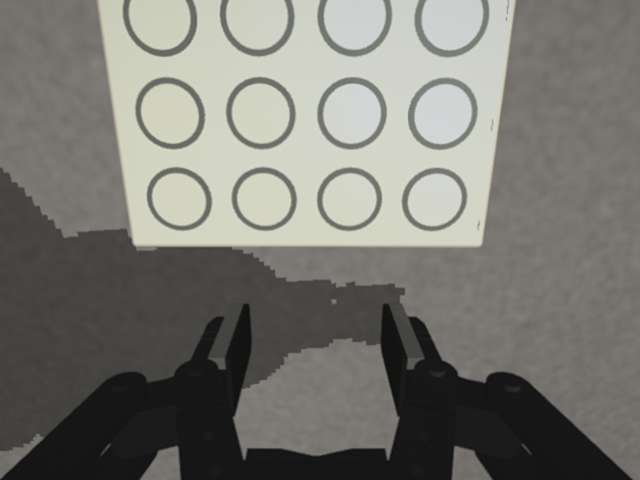

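```bash
cat >> h.py <<'E'
def wT(f,s):
    T=np.eye(4);T[:3,:3]=s['tcp_rot'];T[:3,3]=s['ee_pos'];return T@np.array(f['tool_from_camera'])
E
python3 -c "
from h import *
s=sense();f=grab_frame('wrist')
w=px2w(f,[[135.5,246],[481.5,246]],.014,wT(f,s));print(w,np.linalg.norm(w[0]-w[1]))
d=w[1]-w[0];print(np.degrees(np.arctan2(d[1],d[0])))"
python3 -m inch '[[[0,0,0],[0,0,0.003],0.6],[[0,0,0],[0,0,0.006],0.6],[[0,0,0],[0,0,0.006],0.6]]'
python3 -m inch '[[[0,0,0],[0,0,0.002],0.6],[[0,0,0],[0,0,0.004],0.6],[[0,0,0],[0,0,0.004],0.6]]'
```

```text
[[0.62919911 0.17613067 0.014     ]
 [0.63602788 0.30376848 0.014     ]] 0.1278203523315584
86.93753065339642
clock: 5.4
ee_pos: [0.6635, 0.2398, 0.0773]
tcp_rot: [[-0.998, 0.055, -0.002], [0.055, 0.998, -0.0], [0.002, -0.0, -1.0]]
force: [0.0, 0.2, 0.1]
grip_width: 0.0513
clock: 5.78
ee_pos: [0.6633, 0.2398, 0.0729]
tcp_rot: [[-0.998, 0.055, -0.002], [0.055, 0.998, -0.0], [0.002, -0.0, -1.0]]
force: [0.4, 0.7, 0.9]
grip_width: 0.0513
```

```bash
python3 -m inch '[[[0,0,0],[0,0,0.002],0.6],[[0,0,0],[0,0,0.003],0.6],[[0,0,0],[0,0,0.003],0.6]]'
python3 -m inch '[[[0,0,0],[0,0,0.002],0.6],[[0,0,0],[0,0,0.002],0.6]]'
```

```text
clock: 6.15
ee_pos: [0.6632, 0.2398, 0.0697]
tcp_rot: [[-0.998, 0.055, -0.002], [0.055, 0.998, -0.0], [0.002, -0.001, -1.0]]
force: [-0.8, -0.4, 0.0]
grip_width: 0.0509
clock: 6.4
ee_pos: [0.6634, 0.2398, 0.0695]
tcp_rot: [[-0.998, 0.055, -0.001], [0.055, 0.998, -0.0], [0.001, -0.0, -1.0]]
force: [-2.3, -1.2, 6.6]
grip_width: 0.0513
```

```bash
python3 -c "
from h import *
f=grab_frame('scene');c=f['color'][230:350,270:410];cv2.imwrite('pics/s2.png',cv2.resize(c,None,fx=5,fy=5,interpolation=2))"
```

```text
(no output)
```

View pics/s2.png

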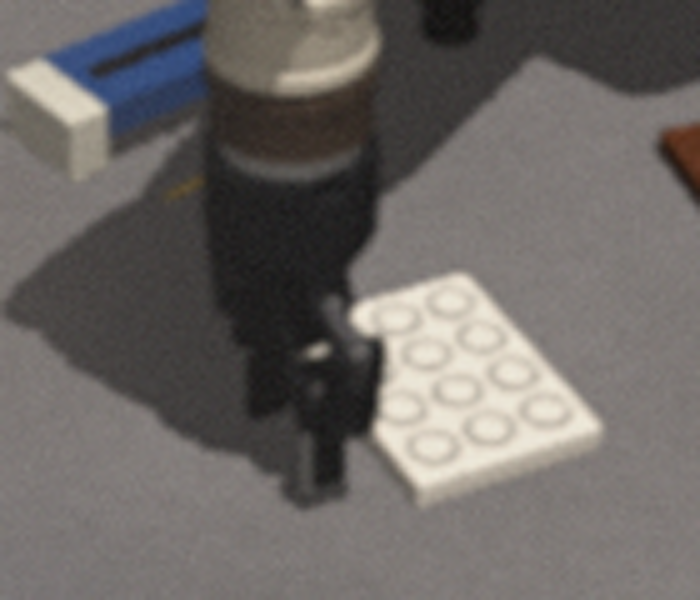

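```bash
python3 -c "
from h import *
s=sense();p=np.array(s['ee_pos'][:2]);u=lambda a:np.array([np.cos(np.radians(a)),np.sin(np.radians(a))])
print(rf(p))
c=p+u(176.9)*.017
for L in np.arange(0,.1,.0005):
    q=c+u(183)*L
    if rf(q)[0]<.0585: break
print(L,q,rf(q),rf([.586,.243]))
plan([*c,.0735],177);plan([*q,.0735],189)"
```

```text
[0.12096583 0.26353916]
0.0465 [0.59993854 0.2383035 ] [0.05809825 0.27196325] [0.04506601 0.2787824 ]
turn [-0.01 -0.08 -0.15] shift [ 0.017 -0.    -0.004]
turn [  0.    -0.08 -12.15] shift [ 0.0632 -0.005  -0.004 ]
```

```bash
python3 -m inch '[[[0,0,0],[0,0,-0.004],0.6],[[0,0,0],[0.008,0,-0.004],0.6],[[0,0,0],[0.016,0,-0.004],0.6],[[0,0,0],[0.020,0,-0.004],0.6],[[0,0,-1.5],[0.024,-0.0002,-0.004],0.6],[[0,0,-3],[0.029,-0.0004,-0.004],0.6],[[0,0,-5],[0.034,-0.0008,-0.004],0.6],[[0,0,-7],[0.040,-0.0013,-0.004],0.6],[[0,0,-9],[0.046,-0.0022,-0.004],0.6],[[0,0,-10],[0.050,-0.003,-0.004],0.6]]'
python3 -c "
from h import *
st();s=sense();f=grab_frame('wrist');cv2.imwrite('pics/w3.png',f['color'])
f=grab_frame('top');cv2.imwrite('pics/t3.png',cv2.resize(f['color'][150:300,180:420],None,fx=3.3,fy=3.3,interpolation=2))"
```

```text
clock: 7.7
ee_pos: [0.6128, 0.2396, 0.0736]
tcp_rot: [[-0.993, -0.121, -0.001], [-0.121, 0.993, -0.0], [0.001, 0.0, -1.0]]
force: [1.0, 0.5, -0.7]
grip_width: 0.0511
t 7.7 pos [0.6128 0.2396 0.0736] xang -173.06 zax [-0.001 -0.    -1.   ] F [ 0.96  0.46 -0.66] w 0.051119174831436055 q [21.3 41.3  8.4 57.2  0.  14.4]
```

View pics/w3.png

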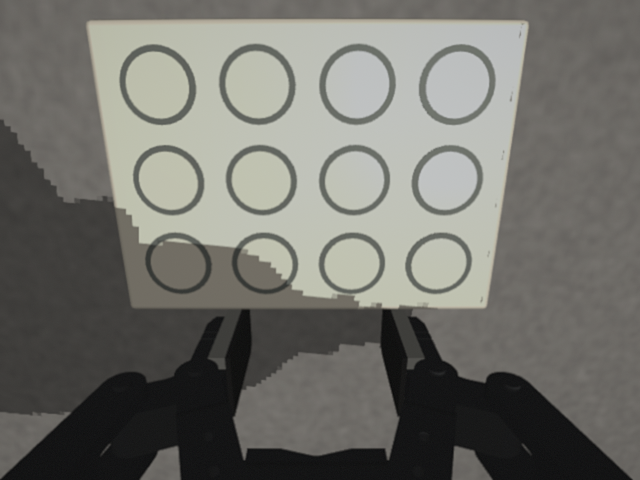

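View pics/t3.png

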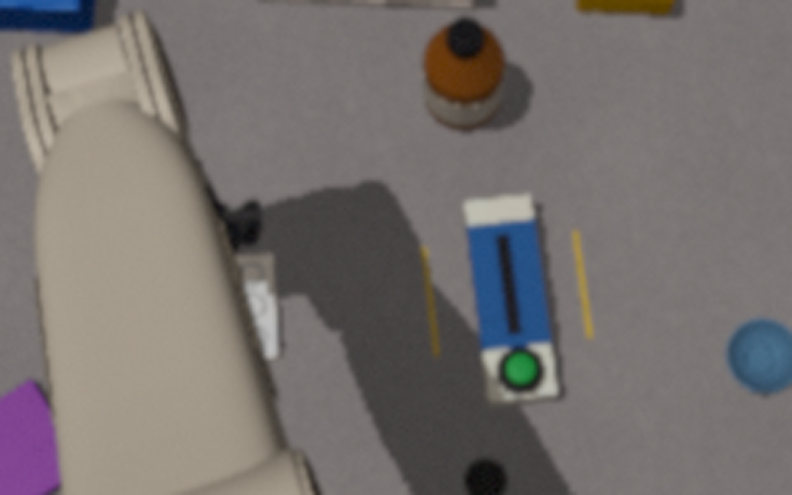

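```bash
cat >> h.py <<'E'
def fitquad(f,s,px):
    w=px2w(f,px,.014,wT(f,s))[:,:2]   # order around
    r=cv2.minAreaRect((w*1000).astype(np.float32));print("rect",r,"reader-frame",rf(np.array(r[0])/1000).round(4))
    for i in range(4):
        d=w[(i+1)%4]-w[i];print(np.degrees(np.arctan2(d[1],d[0])).round(2),np.linalg.norm(d).round(4))
    m=w.mean(0);print("mean",m,"rf",rf(m))
E
python3 -c "
from h import *
s=sense();f=grab_frame('wrist')
fitquad(f,s,[[88,20],[527.5,20],[487,307.5],[131,307.5]])
u=lambda a:np.array([np.cos(np.radians(a)),np.sin(np.radians(a))])
print(rf(np.array(s['ee_pos'][:2])),rf(s['ee_pos'][:2]+.0585*u(186.94)))
"
```

```text
rect ((555.5201416015625, 230.7656707763672), (93.65755462646484, 129.07598876953125), 6.999754428863525) reader-frame [0.013  0.2715]
96.91 0.1272
7.44 0.0935
-83.0 0.1291
-173.7 0.0937
mean [0.55555707 0.23087743] rf [0.0131015 0.2715714]
[0.07086964 0.27110375] [0.01240745 0.2732066 ]
```

```bash
python3 -m inch '[[[0,0,-0.7],[0.004,0,0],0.6],[[0,0,-1.3],[0.008,-0.0001,0],0.6],[[0,0,-2],[0.011,-0.0002,0],0.6],[[0,0,-2.05],[0.013,-0.0002,0],0.6],[[0,0,-2.05],[0.013,-0.0002,0],0.6]]'
python3 -c "
from h import *
st();s=sense();f=grab_frame('wrist');cv2.imwrite('pics/w4.png',f['color'])
m=(f['color'].min(2)>150).astype(np.uint8)
print(rf(s['ee_pos'][:2]))"
```

```text
clock: 8.48
ee_pos: [0.5997, 0.2376, 0.0737]
tcp_rot: [[-0.988, -0.155, -0.002], [-0.155, 0.988, -0.0], [0.002, -0.0, -1.0]]
force: [-0.4, 0.4, -0.0]
grip_width: 0.0515
t 8.475 pos [0.5997 0.2376 0.0737] xang -171.08 zax [-0.002 -0.    -1.   ] F [-0.36  0.41 -0.02] w 0.05151874130074948 q [21.6 40.   5.9 56.1  0.  12.7]
[0.05773446 0.27133151]
```

View pics/w4.png

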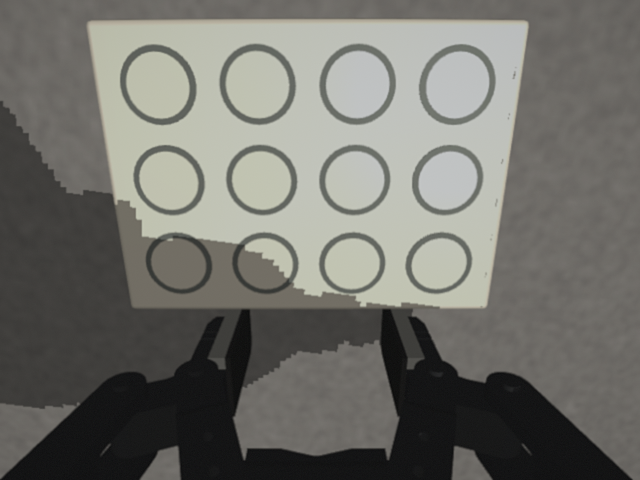

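```bash
python3 -m inch '[[[0,0,0],[-0.006,0,0],0.6],[[0,0,0],[-0.015,0,0],0.6],[[0,0,0],[-0.02,0,-0.02],0.6],[[0,0,0],[-0.02,0,-0.06],0.6],[[0,0,0],[-0.02,0,-0.1],0.6],[[0,0,0],[-0.02,0,-0.1],0.6]]'
python3 -c "
from h import *
q=fr([0,.368]);print(q);plan([*q,.174],279)"
```

```text
clock: 9.28
ee_pos: [0.6226, 0.2417, 0.1783]
tcp_rot: [[-0.988, -0.155, 0.006], [-0.155, 0.988, 0.003], [-0.006, 0.002, -1.0]]
force: [-0.4, -0.4, 0.9]
grip_width: 0.0515
[0.52753212 0.32406931]
turn [ -0.21   0.38 -90.09] shift [0.0812 0.0961 0.004 ]
```

```bash
python3 -m inch '[[[0,0,-10],[0.01,0.01,0],0.6],[[0,0,-20],[0.02,0.02,0],0.6],[[0,0,-30],[0.03,0.03,0],0.6],[[0,0,-40],[0.04,0.04,0],0.6],[[0,0,-50],[0.05,0.05,0],0.6],[[0,0,-60],[0.06,0.06,0],0.6],[[0,0,-70],[0.07,0.08,0],0.6],[[0,0,-80],[0.081,0.096,0],0.6],[[-0.2,0.4,-90],[0.081,0.096,0.004],0.6],[[-0.2,0.4,-90],[0.081,0.096,0.004],0.6]]'
python3 -c "
from h import *
st();s=sense();print(rf(s['ee_pos'][:2]));f=grab_frame('wrist');cv2.imwrite('pics/w5.png',f['color'])
f=grab_frame('top');cv2.imwrite('pics/t5.png',cv2.resize(f['color'][150:300,180:420],None,fx=3.3,fy=3.3,interpolation=2))"
```

```text
clock: 10.52
ee_pos: [0.5274, 0.324, 0.1726]
tcp_rot: [[0.153, -0.988, -0.002], [-0.988, -0.153, -0.002], [0.001, 0.002, -1.0]]
force: [0.1, -0.5, 0.1]
grip_width: 0.0512
t 10.525 pos [0.5274 0.324  0.1726] xang -81.19 zax [-0.002 -0.002 -1.   ] F [ 0.12 -0.5   0.1 ] w 0.05117801809516709 q [ 31.6  31.8   7.4  65.7  -0.  -67.2]
[-1.75992358e-04  3.67963611e-01]
```

View pics/w5.png

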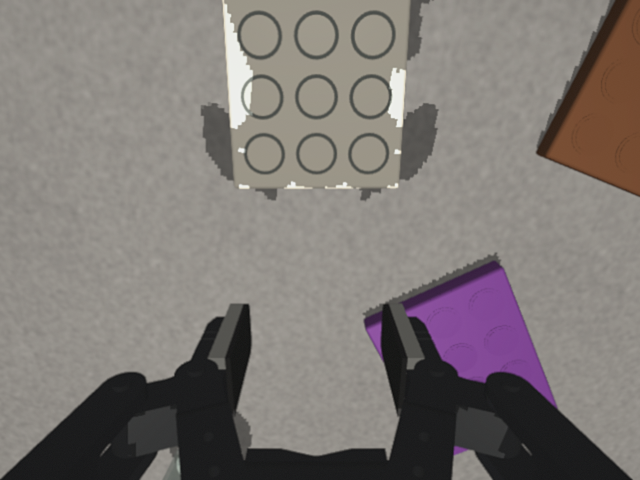

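View pics/t5.png

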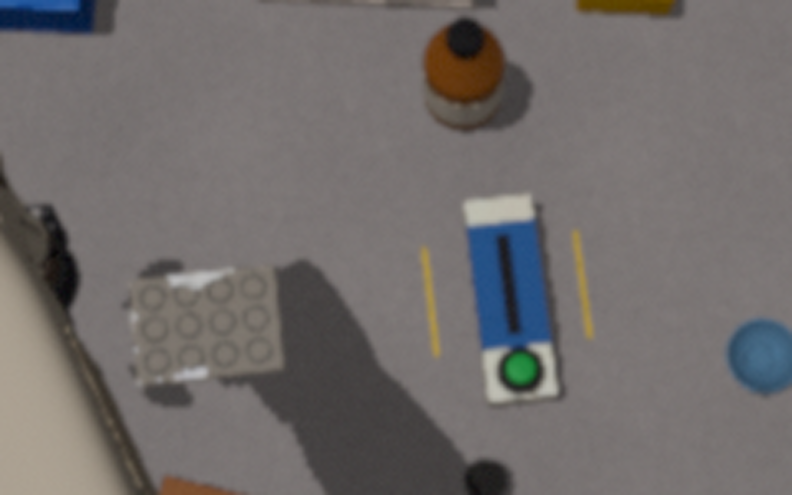

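```bash
python3 -c "
from h import *
s=sense();f=grab_frame('wrist')
for p in px2w(f,[[365,320],[500,262],[540,155]],.014,wT(f,s)): print(p,rf(p))
w=px2w(f,[[236,187.5],[399,187.5],[410,0],[222,0]],.014,wT(f,s))
for p in w: print('plate',p,rf(p))
d=w[1]-w[0];print(np.degrees(np.arctan2(d[1],d[0])))
d=w[0]-w[3];print(np.degrees(np.arctan2(d[1],d[0])));d=w[1]-w[2];print(np.degrees(np.arctan2(d[1],d[0])))
m=(w[0]+w[1])/2;print('endmid',rf(m))
"
```

```text
[0.4893612  0.37116115 0.014     ] [-0.03033418  0.42048331]
[0.41506061 0.31885351 0.014     ] [-0.11190272  0.38044283]
[0.41197751 0.25244927 0.014     ] [-0.12533578  0.31533845]
plate [0.57926673 0.29732553 0.014     ] [0.04691402 0.33349241]
plate [0.4866952  0.28300844 0.014     ] [-0.04675748  0.33383296]
plate [0.50189136 0.18846518 0.014     ] [-0.04653824  0.23807648]
plate [0.59510398 0.20290568 0.014     ] [0.04778577 0.23775753]
-171.20830051727148
99.52171029186889
99.13118257925338
endmid [7.82737296e-05 3.33662682e-01]
```

```bash
python3 -m inch '[[[0,0,-0.2],[0.01,0,0.01],0.6],[[0.1,-0.1,-0.2],[0.01,0,0.03],0.6],[[0.1,-0.1,-0.2],[0.01,0,0.05],0.6],[[0.1,-0.1,-0.2],[0.01,0,0.07],0.6],[[0.1,-0.1,-0.2],[0.01,0,0.085],0.6],[[0.1,-0.1,-0.2],[0.01,0,0.095],0.6],[[0.1,-0.1,-0.2],[0.01,0,0.099],0.6],[[0.1,-0.1,-0.2],[0.01,0,0.099],0.6],[[0.1,-0.1,-0.2],[0.01,0,0.099],0.6]]'
python3 -c "
from h import *
st();s=sense();print(rf(s['ee_pos'][:2]));plan([*fr([0,.345]),.0735],279);plan([*fr([0,.200]),.0735],279)"
```

```text
clock: 11.8
ee_pos: [0.5299, 0.3141, 0.0753]
tcp_rot: [[0.156, -0.988, 0.002], [-0.988, -0.156, 0.002], [-0.002, -0.002, -1.0]]
force: [0.7, 0.4, 0.9]
grip_width: 0.0512
t 11.8 pos [0.5299 0.3141 0.0753] xang -81.04 zax [ 0.002  0.002 -1.   ] F [0.71 0.38 0.93] w 0.05122529088472422 q [ 30.6  36.9   0.2  53.1   0.  -68.3]
[0.0007459  0.35782282]
turn [-0.14  0.1  -0.04] shift [0.0128 0.0007 0.0018]
turn [-0.14  0.1  -0.04] shift [0.1578 0.0006 0.0015]
```

```bash
python3 -m inch '[[[0,0,0],[0.008,0.0007,0.001],0.6],[[0,0,0],[0.013,0.0007,0.0015],0.6],[[0,0,0],[0.018,0.0007,0.0015],0.6],[[0,0,0],[0.026,0.0007,0.0015],0.6],[[0,0,0],[0.036,0.0007,0.0015],0.6],[[0,0,0],[0.046,0.0007,0.0015],0.6],[[0,0,0],[0.056,0.0007,0.0015],0.6],[[0,0,0],[0.066,0.0007,0.0015],0.6],[[0,0,0],[0.076,0.0007,0.0015],0.6],[[0,0,0],[0.082,0.0007,0.0015],0.6]]'
python3 -c "
from h import *
st();s=sense();print(rf(s['ee_pos'][:2]));f=grab_frame('wrist');cv2.imwrite('pics/w6.png',f['color']);plan([*fr([0,.200]),.0735],279)"
```

```text
clock: 13.05
ee_pos: [0.542, 0.2322, 0.0736]
tcp_rot: [[0.155, -0.988, 0.002], [-0.988, -0.155, 0.002], [-0.002, -0.002, -1.0]]
force: [0.7, 3.0, 1.1]
grip_width: 0.0511
t 13.05 pos [0.542  0.2322 0.0736] xang -81.07 zax [ 0.002  0.002 -1.   ] F [0.68 2.96 1.11] w 0.05108574766192902 q [ 23.2  34.6  -4.5  50.7   0.1 -75.8]
[-1.06043864e-04  2.75010764e-01]
turn [-0.11  0.04 -0.11] shift [ 0.0744 -0.0002 -0.0001]
```

View pics/w6.png

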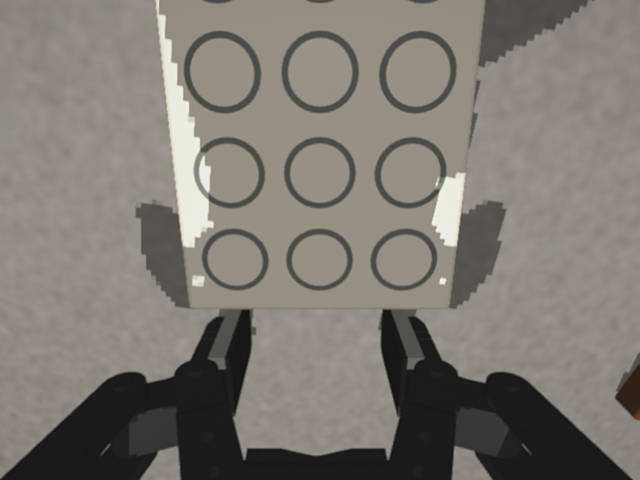

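```bash
python3 -m inch '[[[0,0,0],[0.005,0,0],0.6],[[0,0,0],[0.013,0,0],0.6],[[0,0,0],[0.021,0,0],0.6],[[0,0,0],[0.029,0,0],0.6],[[0,0,0],[0.037,0,0],0.6],[[0,0,0],[0.045,0,0],0.6],[[0,0,0],[0.052,0,0],0.6],[[0,0,0],[0.058,0,0],0.6],[[0,0,0],[0.060,0,0],0.6]]'
python3 -c "
from h import *
st();s=sense();print(rf(s['ee_pos'][:2]));f=grab_frame('wrist');cv2.imwrite('pics/w7.png',f['color'])
f=grab_frame('top');cv2.imwrite('pics/t7.png',cv2.resize(f['color'][190:290,220:380],None,fx=5,fy=5,interpolation=2))
f=grab_frame('scene');cv2.imwrite('pics/s7.png',f['color'])"
```

```text
clock: 14.22
ee_pos: [0.5514, 0.1718, 0.0734]
tcp_rot: [[0.154, -0.988, 0.002], [-0.988, -0.154, 0.001], [-0.001, -0.002, -1.0]]
force: [-0.4, 1.8, 0.9]
grip_width: 0.0514
t 14.225 pos [0.5514 0.1718 0.0734] xang -81.14 zax [ 0.002  0.001 -1.   ] F [-0.4   1.78  0.9 ] w 0.05140390086173151 q [ 17.3  33.5  -6.6  49.8   0.  -81.6]
[-0.00026379  0.21389619]
```

View pics/w7.png

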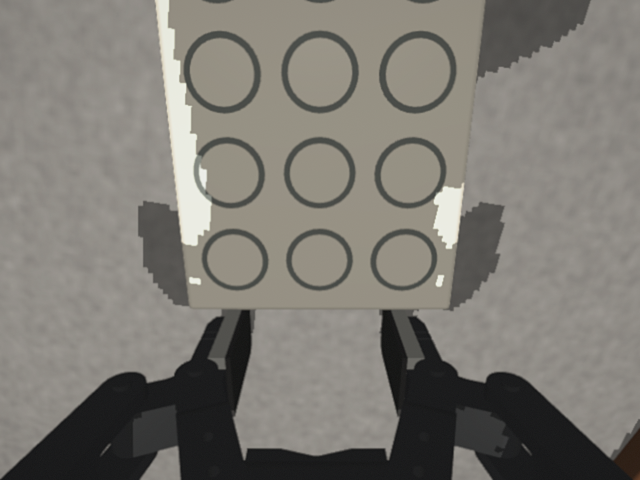

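View pics/t7.png

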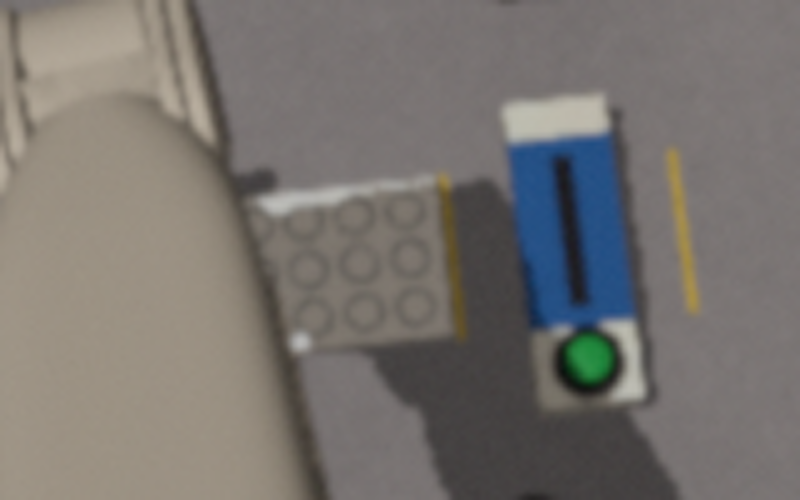

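View pics/s7.png

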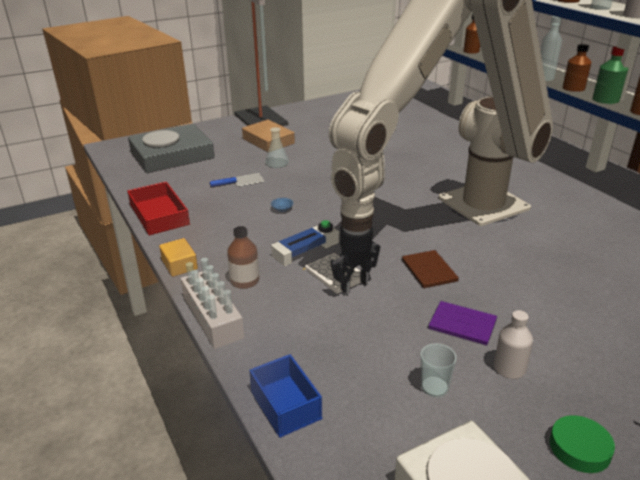

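```bash
cat >> h.py <<'E'
def overlay(f,img,sc,off,polys,out):
    for P,col in polys:
        P=np.array([[*fr(p[:2]),p[2]] for p in P]);q=(w2px(f,P)-off+.5)*sc-.5
        cv2.polylines(img,[np.round(q*16).astype(np.int32).reshape(-1,1,2)],True,col,1,cv2.LINE_AA,4)
    cv2.imwrite(out,img)
def rect(x0,x1,y0,y1,z): return [(x0,y0,z),(x1,y0,z),(x1,y1,z),(x0,y1,z)]
E
cat > ov.py <<'E'
from h import *
import sys
yc=float(sys.argv[1]);out=sys.argv[2]
f=grab_frame('top')
off=np.array([270,190]);img=cv2.resize(f['color'][190:290,270:380],None,fx=7,fy=6,interpolation=2)
img=cv2.resize(f['color'][190:280,270:380],None,fx=6,fy=6,interpolation=2)
overlay(f,img,6,off,[(rect(-.1015,.0795,-.03,.03,.038),(0,0,255)),(rect(-.0555,.0555,-.03,.03,.038),(0,0,255)),
 (rect(-.0475,.0475,.067,.071,0),(255,0,255)),(rect(-.0475,.0475,-.071,-.067,0),(255,0,255)),(rect(-.0475,.0475,yc-.065,yc+.065,.014),(0,255,0))],out)
E
python3 ov.py .1379 pics/o7.png
```

```text
(no output)
```

View pics/o7.png

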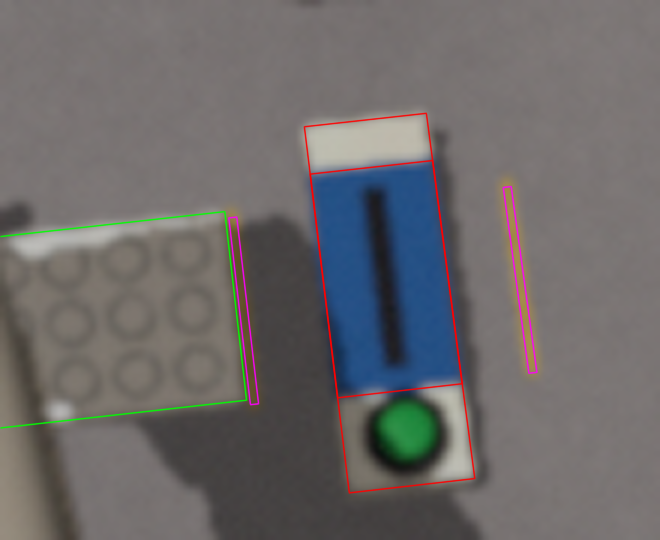

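```bash
python3 -m inch '[[[0,0,-0.1],[0.006,0,0],0.6],[[0,0,-0.15],[0.015,0,0],0.6],[[0,0,-0.15],[0.025,0,0],0.6],[[0,0,-0.15],[0.035,0,0],0.6],[[0,0,-0.15],[0.045,0,0],0.6],[[0,0,-0.15],[0.055,0,0],0.6],[[0,0,-0.15],[0.065,0,0],0.6],[[0,0,-0.15],[0.075,0,0],0.6],[[0,0,-0.15],[0.082,0,0],0.6],[[0,0,-0.15],[0.084,0,0],0.6]]'
python3 -c "
from h import *
st();s=sense();print(rf(s['ee_pos'][:2]));f=grab_frame('wrist');cv2.imwrite('pics/w8.png',f['color'])
T=wT(f,s)
for p in px2w(f,[[190,308],[452,308]],.014,T): print(rf(p)-rf(s['ee_pos'][:2]))
plan([*fr([0,.080]),.0735],279)"; python3 ov.py .054 pics/o8.png
```

```text
clock: 15.68
ee_pos: [0.5641, 0.0884, 0.0732]
tcp_rot: [[0.156, -0.988, 0.001], [-0.988, -0.156, -0.0], [0.0, -0.001, -1.0]]
force: [-0.4, 0.7, -0.4]
grip_width: 0.0513
t 15.675 pos [0.5641 0.0884 0.0732] xang -81.01 zax [ 0.001 -0.    -1.   ] F [-0.43  0.74 -0.42] w 0.0512795400450841 q [  8.9  33.   -7.7  49.3  -0.  -90.1]
[-0.00071824  0.12946674]
[ 0.04650229 -0.01145637]
[-0.04786456 -0.0116258 ]
turn [-0.07 -0.04 -0.  ] shift [ 0.0494 -0.0007 -0.0003]
```

View pics/w8.png

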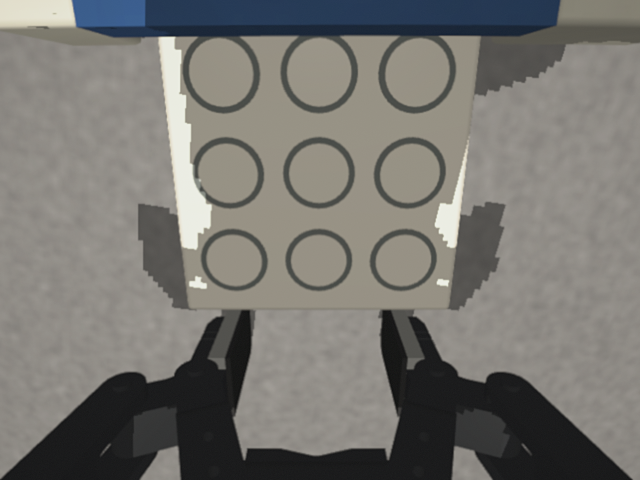

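View pics/o8.png

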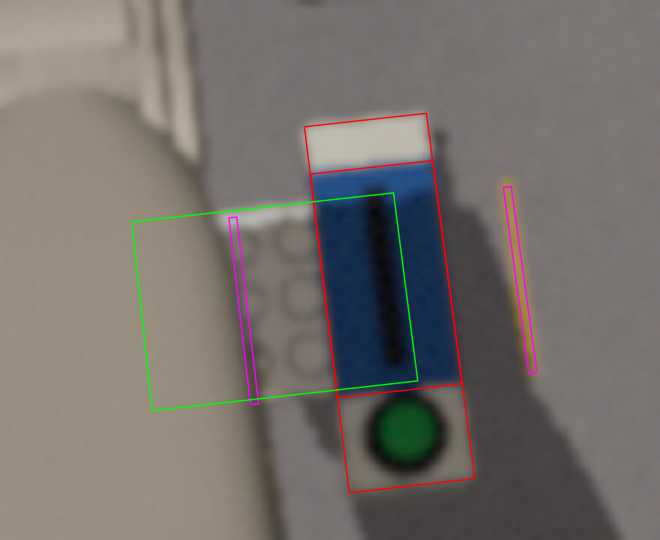

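```bash
python3 -m inch '[[[0,0,0],[0.006,-0.0003,0],0.6],[[0,0,0],[0.014,-0.0005,0],0.6],[[0,0,0],[0.022,-0.0005,0],0.6],[[0,0,0],[0.030,-0.0005,0],0.6],[[0,0,0],[0.038,-0.0005,0],0.6],[[0,0,0],[0.044,-0.0005,0],0.6],[[0,0,0],[0.048,-0.0005,0],0.6],[[0,0,0],[0.0505,-0.0005,0],0.6],[[0,0,0],[0.0505,-0.0005,0],0.6]]'
python3 -c "
from h import *
st();s=sense();print(rf(s['ee_pos'][:2]));f=grab_frame('wrist');cv2.imwrite('pics/w9.png',f['color'])
plan([*fr([0,.0765]),.0735],279)"; python3 ov.py .0025 pics/o9.png
```

```text
clock: 16.9
ee_pos: [0.5726, 0.0384, 0.0733]
tcp_rot: [[0.156, -0.988, 0.002], [-0.988, -0.156, -0.001], [0.002, -0.001, -1.0]]
force: [-0.2, -0.7, 0.5]
grip_width: 0.0515
t 16.9 pos [0.5726 0.0384 0.0733] xang -81.01 zax [ 0.002 -0.001 -1.   ] F [-0.24 -0.74  0.47] w 0.05152404795904228 q [  3.9  33.2  -7.2  49.5  -0.1 -95.1]
[-0.00015405  0.07878652]
turn [-0.08 -0.09  0.  ] shift [ 0.0024 -0.0001 -0.0002]
```

View pics/w9.png

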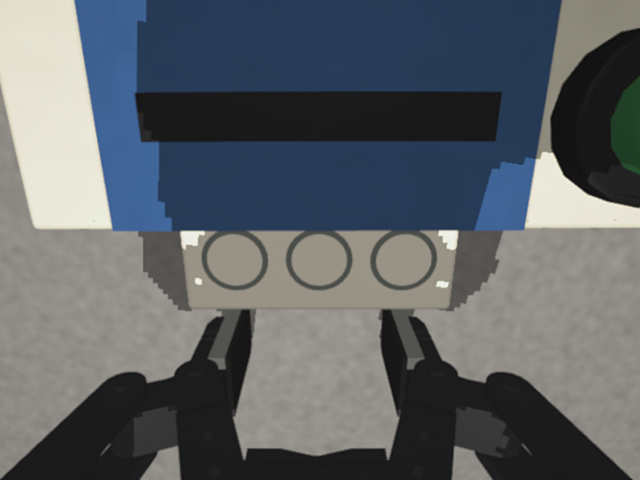

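View pics/o9.png

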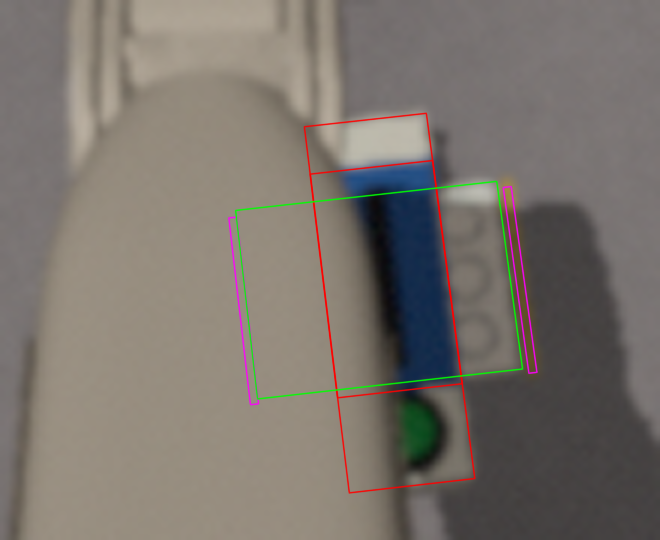

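```bash
python3 -m inch '[[[0,0,0],[0.001,0,0],0.6],[[0,0,0],[0.002,0,0],0.6],[[0,0,0],[0.002,0,0],0.6]]'
python3 -m inch '[[[0,0,0],[-0.005,0,0],0.6],[[0,0,0],[-0.02,0,0],0.6],[[0,0,0],[-0.05,0,0],0.6],[[0,0,0],[-0.08,0,-0.02],0.6],[[0,0,0],[-0.10,0,-0.06],0.6],[[0,0,0],[-0.12,0,-0.1],0.6],[[0,0,0],[-0.12,0,-0.1],0.6]]'
python3 -c "
from h import *
st();s=sense();print(rf(s['ee_pos'][:2]));f=grab_frame('wrist');cv2.imwrite('pics/w10.png',f['color'])"; python3 ov.py 0 pics/o10.png
```

```text
clock: 17.38
ee_pos: [0.573, 0.0368, 0.0734]
tcp_rot: [[0.157, -0.988, 0.002], [-0.988, -0.157, -0.001], [0.001, -0.001, -1.0]]
force: [-0.1, 0.6, -0.0]
grip_width: 0.0515
clock: 18.25
ee_pos: [0.5557, 0.1584, 0.1773]
tcp_rot: [[0.16, -0.987, 0.01], [-0.987, -0.16, 0.002], [-0.0, -0.01, -1.0]]
force: [1.1, 0.0, -0.0]
grip_width: 0.0516
t 18.25 pos [0.5557 0.1584 0.1773] xang -80.79 zax [ 0.01   0.002 -1.   ] F [ 1.05  0.01 -0.01] w 0.051641348140170684 q [ 15.9  26.8  -0.3  62.3  -0.1 -83.3]
[0.00193195 0.19993027]
```

View pics/w10.png

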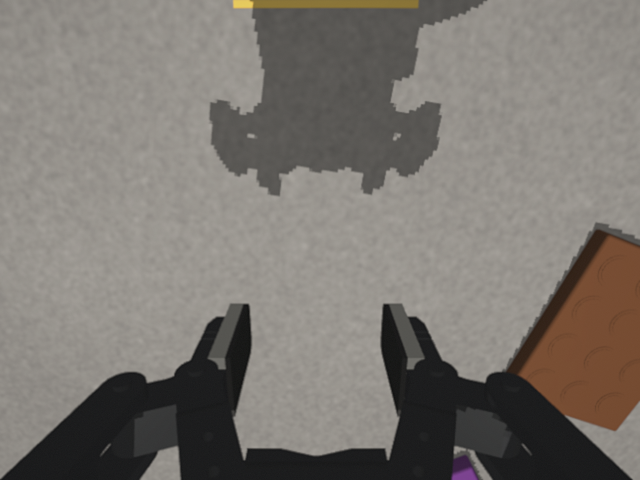

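View pics/o10.png

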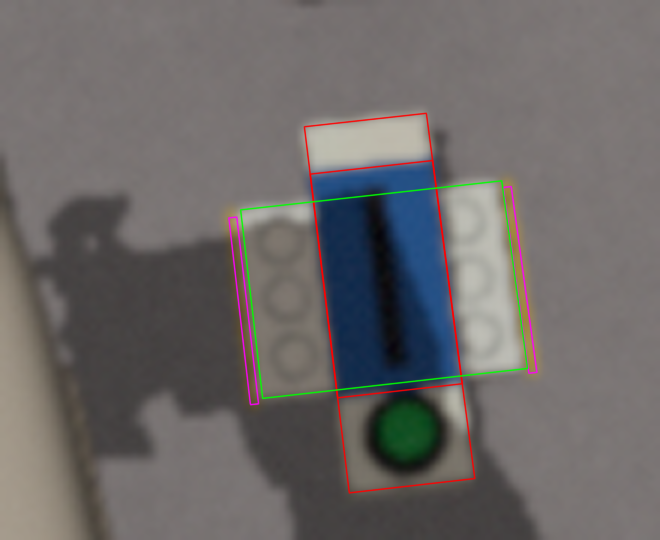

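```bash
python3 -c "
from h import *
plan([*fr([0,.06]),.28],279)"
```

```text
turn [-0.13 -0.07  0.1 ] shift [ 0.1383 -0.0004 -0.1064]
```

```bash
python3 -m inch '[[[0,0,0],[0.02,0,-0.03],0],[[0,0,0],[0.05,0,-0.06],0],[[0,0,0],[0.08,0,-0.09],0],[[0,0,0],[0.11,0,-0.106],0],[[0,0,0],[0.138,0,-0.106],0],[[0,0,0],[0.138,0,-0.106],0],[[0,0,0],[0.138,0,-0.106],0],[[0,0,0],[0.138,0,-0.106],0]]'
python3 -c "
from h import *
st();s=sense();f=grab_frame('wrist');cv2.imwrite('pics/w11.png',f['color'])
T=wT(f,s)
for d in landmark_of('start_button_top',f)[:2]: print(d,rf(px2w(f,d['at'],.046,T)[0]))"
```

```text
clock: 19.35
ee_pos: [0.5748, 0.0208, 0.2787]
tcp_rot: [[0.159, -0.987, 0.001], [-0.987, -0.159, -0.001], [0.001, -0.001, -1.0]]
force: [0.0, -0.5, 0.5]
grip_width: -0.0001
t 19.35 pos [0.5748 0.0208 0.2787] xang -80.85 zax [ 0.001 -0.001 -1.   ] F [ 0.03 -0.49  0.48] w -0.000147314757173947 q [  2.1  23.    9.4  76.4  -0.  -97.1]
{'at': [424.2, 131.0], 'p': 0.71} [-0.07791896  0.00083873]
```

View pics/w11.png

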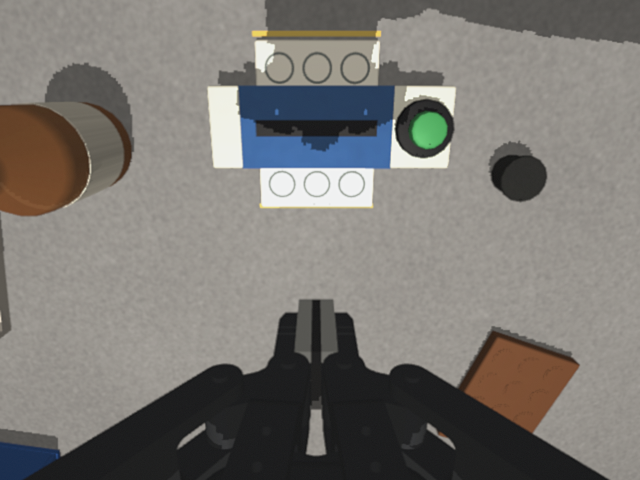

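```bash
cat > ow.py <<'E'
from h import *
import sys
yc=float(sys.argv[1])
s=sense();f=grab_frame('wrist');T=wT(f,s)
x0,y0,sc=200,20,3
img=cv2.resize(f['color'][y0:y0+195,x0:x0+265],None,fx=sc,fy=sc,interpolation=1)
f2=dict(f);f2['world_from_camera']=T
overlay(f2,img,sc,np.array([x0,y0]),[(rect(-.1015,.0795,-.03,.03,.038),(0,0,255)),(rect(-.0475,.0475,.067,.071,0),(255,0,255)),(rect(-.0475,.0475,-.071,-.067,0),(255,0,255)),(rect(-.0475,.0475,yc-.065,yc+.065,.014),(0,255,0))],sys.argv[2])
E
python3 ow.py 0 pics/o11.png
```

```text
(no output)
```

View pics/o11.png

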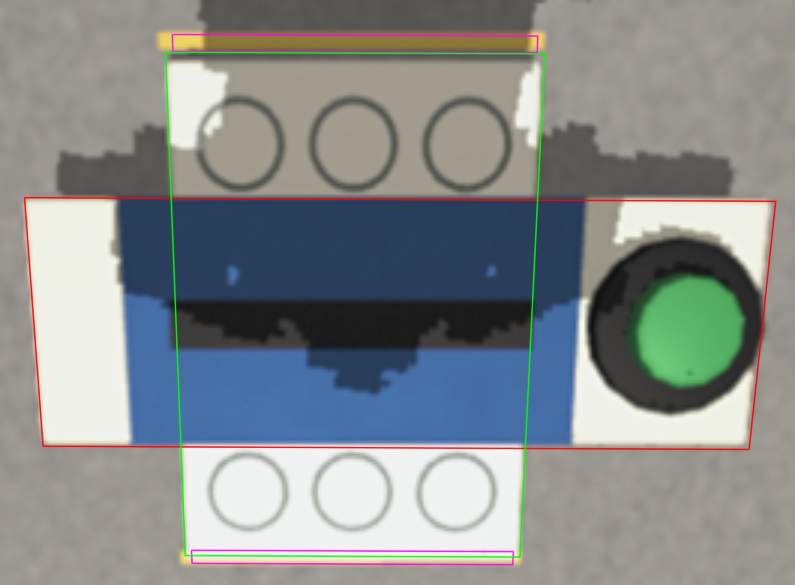

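```bash
python3 -c "
from h import *
s=sense();f=grab_frame('wrist');T=wT(f,s);c=f['color']
for u in (270,317,355):
  print(u,[tuple(map(int,c[v,u])) for v in range(200,212)])
  print(u,[tuple(map(int,c[v,u])) for v in range(28,46)])
for y in(.071,.067,-.067,-.071): print(y,w2px(f,[[*fr([0,y]),0]],T))
for y in(.065,-.065): print(y,w2px(f,[[*fr([0,y]),.014]],T),w2px(f,[[*fr([0,y+.002]),.014]],T))
"
```

```text
270 [(241, 241, 240), (241, 241, 240), (241, 241, 240), (242, 241, 240), (243, 242, 240), (240, 240, 240), (203, 234, 240), (141, 216, 227), (138, 173, 184), (148, 154, 158), (148, 153, 156), (148, 154, 157)]
270 [(84, 86, 88), (83, 86, 88), (77, 94, 103), (61, 110, 128), (55, 117, 139), (56, 119, 140), (55, 119, 140), (58, 118, 140), (68, 108, 124), (82, 89, 94), (83, 85, 85), (91, 96, 99), (115, 125, 129), (135, 148, 154), (138, 152, 158), (156, 171, 174), (209, 222, 221), (233, 240, 239)]
317 [(241, 242, 241), (241, 241, 240), (241, 241, 240), (242, 241, 240), (243, 241, 240), (239, 240, 241), (198, 228, 233), (135, 194, 208), (138, 167, 175), (149, 156, 160), (149, 154, 158), (148, 154, 158)]
317 [(83, 85, 86), (82, 85, 87), (76, 96, 105), (63, 113, 131), (58, 121, 142), (57, 120, 142), (57, 121, 143), (59, 120, 141), (74, 110, 126), (87, 95, 99), (88, 90, 92), (92, 97, 99), (116, 126, 130), (137, 150, 155), (142, 156, 161), (142, 156, 161), (142, 156, 161), (143, 156, 161)]
355 [(241, 241, 240), (241, 241, 240), (241, 241, 240), (242, 241, 241), (243, 242, 241), (240, 241, 241), (201, 229, 234), (135, 194, 209), (134, 164, 173), (144, 152, 157), (146, 151, 155), (146, 153, 157)]
355 [(87, 90, 92), (88, 90, 93), (81, 99, 108), (64, 113, 131), (55, 118, 140), (56, 119, 141), (56, 120, 142), (58, 119, 141), (69, 109, 126), (80, 88, 93), (81, 82, 83), (87, 91, 94), (113, 122, 127), (136, 148, 155), (142, 155, 161), (143, 157, 162), (142, 156, 161), (142, 156, 160)]
0.071 [[317.16863747 207.55609182]]
0.067 [[317.19172781 203.18350593]]
-0.067 [[318.06468029  36.93735985]]
-0.071 [[318.09397243  31.32619399]]
0.065 [[317.22070307 204.98634775]] [[317.20861917 207.26100994]]
-0.065 [[318.10665397  37.25282863]] [[318.09139673  40.15802211]]
```

```bash
python3 -c "
from h import *
plan([*fr([0,.12]),.15],279);plan([*fr([0,.11]),.0745],279)"
```

```text
turn [-0.12 -0.07  0.16] shift [-0.0592 -0.0003  0.1294]
turn [-0.12 -0.07  0.16] shift [-4.930e-02 -1.000e-04  2.049e-01]
```

```bash
python3 -m inch '[[[0,0,0.15],[-0.03,0,0.02],0.6],[[0,0,0.15],[-0.055,0,0.06],0.6],[[0,0,0.15],[-0.055,0,0.10],0.6],[[0,0,0.15],[-0.05,0,0.14],0.6],[[0,0,0.15],[-0.05,0,0.17],0.6],[[0,0,0.15],[-0.05,0,0.19],0.6],[[0,0,0.15],[-0.05,0,0.20],0.6],[[0,0,0.15],[-0.05,0,0.205],0.6],[[0,0,0.15],[-0.05,0,0.205],0.6]]'
python3 -c "
from h import *
st();plan([*fr([0,.0757]),.0735],279)"
```

```text
clock: 20.68
ee_pos: [0.568, 0.0701, 0.0748]
tcp_rot: [[0.157, -0.988, 0.003], [-0.988, -0.157, -0.001], [0.001, -0.003, -1.0]]
force: [0.4, 0.5, 0.7]
grip_width: 0.0513
t 20.675 pos [0.568  0.0701 0.0748] xang -80.99 zax [ 0.003 -0.001 -1.   ] F [0.41 0.46 0.71] w 0.051338031373774455 q [  7.1  32.9  -7.5  49.4  -0.1 -92. ]
turn [-0.16 -0.07  0.01] shift [0.0351 0.0002 0.0014]
```

```bash
python3 -m inch '[[[0,0,0],[0.01,0,0.001],0.6],[[0,0,0],[0.02,0,0.001],0.6],[[0,0,0],[0.028,0,0.001],0.6],[[0,0,0],[0.032,0,0.001],0.6],[[0,0,0],[0.034,0,0.001],0.6],[[0,0,0],[0.035,0,0.001],0.6],[[0,0,0],[0.035,0,0.001],0.6],[[0,0,0],[0.035,0,0.001],0.6]]'
python3 -c "
from h import *
st();print(rf(sense()['ee_pos'][:2]))"
```

```text
clock: 21.68
ee_pos: [0.5735, 0.0358, 0.074]
tcp_rot: [[0.157, -0.988, 0.003], [-0.988, -0.157, -0.001], [0.001, -0.003, -1.0]]
force: [-0.3, 1.3, 1.1]
grip_width: 0.0515
t 21.675 pos [0.5735 0.0358 0.074 ] xang -80.96 zax [ 0.003 -0.001 -1.   ] F [-0.28  1.25  1.1 ] w 0.05146695268747442 q [  3.6  33.2  -7.1  49.5  -0.  -95.4]
[0.00030242 0.07613827]
```

```bash
python3 -m inch '[[[0,0,0],[0.0007,0,0],0.6],[[0,0,0],[0.0007,0,0],0.6]]'
python3 -m inch '[[[0,0,0],[-0.005,0,0],0.6],[[0,0,0],[-0.02,0,0],0.6],[[0,0,0],[-0.04,0,-0.02],0.6],[[0,0,0],[-0.05,0,-0.06],0.6],[[0,0,0],[-0.05,0,-0.11],0],[[0,0,0],[-0.03,0,-0.15],0],[[0,0,0],[0,0,-0.19],0],[[0,0,0],[0.015,0,-0.205],0],[[0,0,0],[0.015,0,-0.205],0],[[0,0,0],[0.015,0,-0.205],0]]'
python3 ow.py 0 pics/o12.png
python3 -c "
from h import *
st();s=sense();f=grab_frame('wrist');T=wT(f,s);c=f['color']
for u in (275,317,355):
  print(u,[int(c[v,u,0]) for v in range(198,214)])
  print(u,[int(c[v,u,0]) for v in range(26,46)])
for y in(.071,.067,-.067,-.071): print(y,w2px(f,[[*fr([0,y]),0]],T))
for y in(.065,-.065): print(y,w2px(f,[[*fr([0,y]),.014]],T),w2px(f,[[*fr([0,y+.002]),.014]],T))
"
```

```text
clock: 21.92
ee_pos: [0.5736, 0.0353, 0.074]
tcp_rot: [[0.157, -0.988, 0.003], [-0.988, -0.157, -0.0], [0.001, -0.003, -1.0]]
force: [-1.1, 1.8, 1.1]
grip_width: 0.0513
clock: 23.18
ee_pos: [0.5744, 0.0213, 0.2768]
tcp_rot: [[0.158, -0.987, -0.001], [-0.987, -0.158, -0.0], [-0.0, 0.001, -1.0]]
force: [-0.2, -0.4, -0.2]
grip_width: 0.0002
t 23.225 pos [0.5743 0.0214 0.2766] xang -80.89 zax [-0.001 -0.    -1.   ] F [-0.41 -0.24  0.11] w 0.00012156114139038474 q [  2.1  23.1   9.2  76.3  -0.  -97. ]
275 [241, 241, 241, 242, 243, 240, 204, 133, 114, 130, 144, 147, 146, 145, 144, 144]
275 [85, 85, 78, 63, 56, 56, 56, 56, 63, 84, 115, 137, 142, 142, 143, 142, 142, 142, 142, 142]
317 [241, 241, 241, 242, 243, 241, 203, 127, 114, 133, 146, 148, 149, 149, 149, 150]
317 [83, 84, 77, 63, 58, 57, 58, 57, 66, 87, 117, 137, 142, 142, 142, 142, 142, 142, 142, 143]
355 [241, 241, 241, 242, 243, 239, 197, 124, 112, 132, 145, 148, 148, 149, 148, 149]
355 [85, 86, 80, 63, 56, 56, 56, 56, 68, 90, 117, 138, 143, 143, 142, 143, 142, 142, 142, 143]
0.071 [[315.40383084 207.28350957]]
0.067 [[315.41603407 202.87571217]]
-0.067 [[315.88230772  35.03779003]]
-0.071 [[315.89812398  29.36475823]]
0.065 [[315.42253977 204.70061546]] [[315.41616801 206.99431576]]
-0.065 [[315.89469144  35.30107794]] [[315.88647502  38.23930526]]
```

View pics/o12.png

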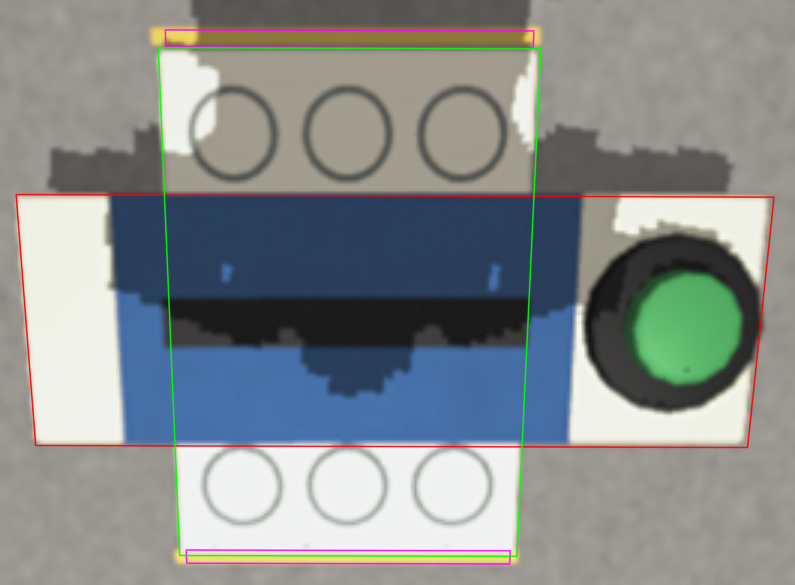

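```bash
python3 -c "
from h import *
s=sense();f=grab_frame('wrist');T=wT(f,s);c=f['color']
hsv=cv2.cvtColor(c,cv2.COLOR_BGR2HSV);m=((hsv[...,0]>45)&(hsv[...,0]<80)&(hsv[...,1]>90)).astype(np.uint8)
k=max(cv2.findContours(m,0,1)[0],key=cv2.contourArea);e=cv2.fitEllipse(k);print(e)
print(landmark_of('start_button_top',f))
for z in(.04,.045,.05,.055,.06): print(z,w2px(f,[[*fr([-.0785,0]),z]],T), rf(px2w(f,e[0],z,T)[0]))
for z in(.04,.05,.06):
  a=w2px(f,[[*fr([-.0785-.013,0]),z],[*fr([-.0785+.013,0]),z]],T);print(z,np.linalg.norm(a[0]-a[1]))
f=grab_frame('top');c=f['color'];hsv=cv2.cvtColor(c,cv2.COLOR_BGR2HSV);m=((hsv[...,0]>45)&(hsv[...,0]<80)&(hsv[...,1]>90)).astype(np.uint8);m[:, :300]=0;m[:,380:]=0
k=max(cv2.findContours(m,0,1)[0],key=cv2.contourArea);e=cv2.fitEllipse(k);print(e)
for z in(.04,.045,.05,.055,.06): print(z,rf(px2w(f,e[0],z)[0]))
plan([*fr([-.0785,0]),.15],279)
"
```

```text
((427.4702453613281, 128.40965270996094), (37.35197830200195, 39.21064758300781), 55.28875732421875)
[{'at': [424.3, 127.8], 'p': 0.87}]
0.04 [[422.70027658 128.15283697]] [-0.08203128  0.00016159]
0.045 [[424.42753799 128.67031164]] [-0.08069015 -0.0001968 ]
0.05 [[426.21124831 129.20482762]] [-0.07934901 -0.00055519]
0.055 [[428.0542154  129.75723922]] [-0.07800788 -0.00091358]
0.06 [[429.95943608 130.32845872]] [-0.07666675 -0.00127197]
0.04 35.27232770510509
0.05 36.41897681537211
0.06 37.64224062473721Traceback (most recent call last):
  File "<string>", line 11, in <module>
    k=max(cv2.findContours(m,0,1)[0],key=cv2.contourArea);e=cv2.fitEllipse(k);print(e)
ValueError: max() iterable argument is empty
```

```bash
python3 -c "
from h import *
plan([*fr([-.0785,-.0005]),.15],279)
plan([*fr([-.0785,-.0005]),.135],279)
"
```

```text
turn [-0.03 -0.03  0.11] shift [0.0618 0.0781 0.1277]
turn [-0.03 -0.03  0.11] shift [0.0617 0.0781 0.1427]
```

```bash
python3 -m inch '[[[0,0,0.1],[0.02,0.03,0],0],[[0,0,0.1],[0.045,0.06,0.02],0],[[0,0,0.1],[0.062,0.078,0.05],0],[[0,0,0.1],[0.062,0.078,0.08],0],[[0,0,0.1],[0.062,0.078,0.11],0],[[0,0,0.1],[0.062,0.078,0.13],0],[[0,0,0.1],[0.062,0.078,0.14],0],[[0,0,0.1],[0.062,0.078,0.14],0],[[0,0,0.1],[0.062,0.078,0.14],0]]'
python3 -c "
from h import *
st();s=sense();print(rf(s['ee_pos'][:2]));f=grab_frame('wrist');cv2.imwrite('pics/w13.png',f['color'])
f=grab_frame('scene');cv2.imwrite('pics/s13.png',cv2.resize(f['color'][190:290,250:410],None,fx=5,fy=5,interpolation=2))"
```

```text
clock: 24.55
ee_pos: [0.5085, -0.0524, 0.1385]
tcp_rot: [[0.157, -0.988, 0.002], [-0.988, -0.157, -0.001], [0.001, -0.002, -1.0]]
force: [-0.5, -0.5, 0.1]
grip_width: 0.0
t 24.55 pos [ 0.5085 -0.0524  0.1385] xang -80.98 zax [ 0.002 -0.001 -1.   ] F [-0.47 -0.53  0.09] w 1.0125660880527924e-05 q [  -5.9   22.7  -13.6   53.6   -0.  -104.9]
[-0.07772686 -0.0008213 ]
```

View pics/w13.png

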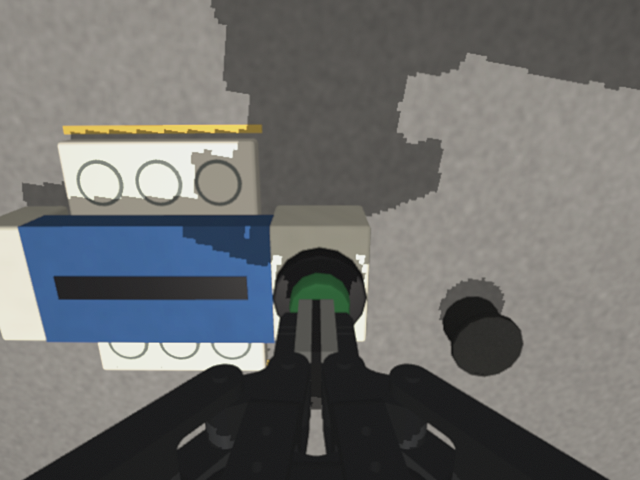

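View pics/s13.png

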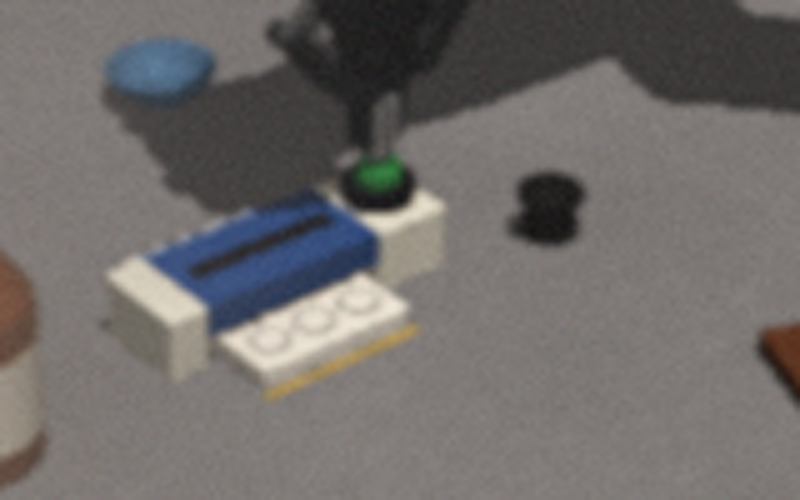

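```bash
python3 -m inch '[[[0,0,0],[0,0.0008,0.004],0],[[0,0,0],[0,0.0008,0.008],0],[[0,0,0],[0,0.0008,0.012],0],[[0,0,0],[0,0.0008,0.014],0],[[0,0,0],[0,0.0008,0.014],0]]'
python3 -m inch '[[[0,0,0],[0,0,0.001],0],[[0,0,0],[0,0,0.002],0],[[0,0,0],[0,0,0.002],0]]'
```

```text
clock: 25.28
ee_pos: [0.5081, -0.0526, 0.1265]
tcp_rot: [[0.157, -0.988, 0.004], [-0.988, -0.157, -0.001], [0.002, -0.004, -1.0]]
force: [-4.0, -0.4, 14.2]
grip_width: -0.0001
clock: 25.65
ee_pos: [0.5081, -0.0526, 0.1265]
tcp_rot: [[0.157, -0.988, 0.006], [-0.988, -0.157, -0.001], [0.002, -0.005, -1.0]]
force: [-5.7, 0.4, 16.1]
grip_width: -0.0001
```

```bash
python3 -c "
from h import *
st();f=grab_frame('wrist');cv2.imwrite('pics/w14.png',cv2.resize(f['color'][200:400,220:420],None,fx=3,fy=3))
f=grab_frame('scene');cv2.imwrite('pics/s14.png',cv2.resize(f['color'][210:250,310:350],None,fx=14,fy=14,interpolation=2))"
```

```text
t 25.65 pos [ 0.5081 -0.0526  0.1265] xang -80.99 zax [ 0.006 -0.001 -1.   ] F [-5.74  0.45 16.14] w -7.372051157796874e-05 q [  -5.9   23.4  -14.7   51.7   -0.  -104.9]
```

View pics/w14.png

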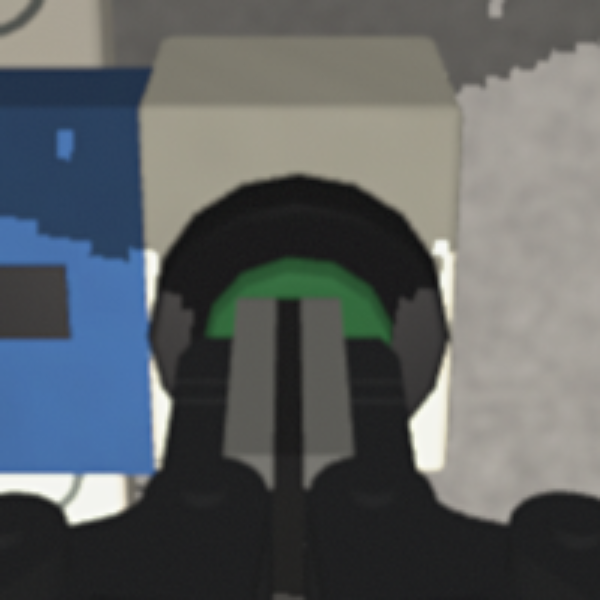

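View pics/s14.png

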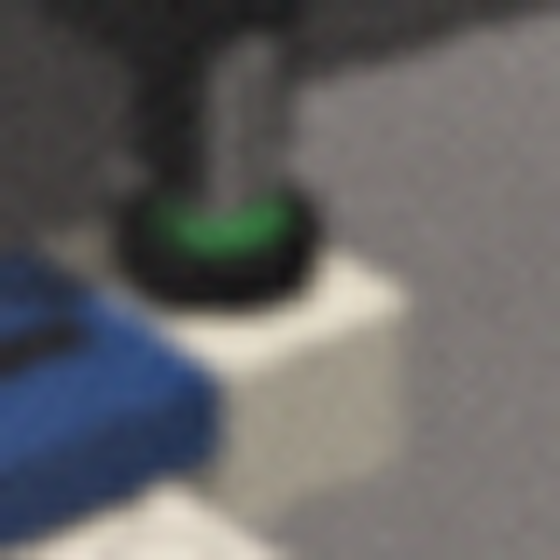

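```bash
python3 -m inch '[[[0,0,0],[0,0,-0.001],0],[[0,0,0],[0,0,-0.002],0],[[0,0,0],[0,0,-0.002],0]]'; python3 -m inch '[[[0,0,0],[0,0,-0.003],0],[[0,0,0],[0,0,-0.003],0]]'; python3 -m inch '[[[0,0,0],[0,0,-0.008],0],[[0,0,0],[0,0,-0.02],0],[[0,0,0],[0,0,-0.05],0],[[0,0,0],[-0.0,0,-0.09],0],[[0,0,0],[-0.02,0,-0.13],0],[[0,0,0],[-0.04,0,-0.14],0],[[0,0,0],[-0.06,0,-0.14],0],[[0,0,0],[-0.06,0,-0.14],0],[[0,0,0],[-0.06,0,-0.14],0]]'
python3 ow.py 0 pics/o15.png; python3 -c "
from h import *
f=grab_frame('scene');cv2.imwrite('pics/s15.png',f['color'])"
```

```text
clock: 26.12
ee_pos: [0.508, -0.0526, 0.1284]
tcp_rot: [[0.157, -0.988, 0.005], [-0.988, -0.157, -0.001], [0.002, -0.005, -1.0]]
force: [-0.2, 0.8, 3.3]
grip_width: 0.0
clock: 26.38
ee_pos: [0.508, -0.0526, 0.1313]
tcp_rot: [[0.157, -0.988, 0.005], [-0.988, -0.157, -0.001], [0.002, -0.005, -1.0]]
force: [-0.1, 0.8, 2.9]
grip_width: 0.0001
clock: 27.5
ee_pos: [0.4979, 0.0065, 0.2714]
tcp_rot: [[0.157, -0.988, 0.005], [-0.988, -0.157, -0.001], [0.002, -0.005, -1.0]]
force: [-0.2, -0.4, 0.7]
grip_width: -0.0002
```

View pics/o15.png

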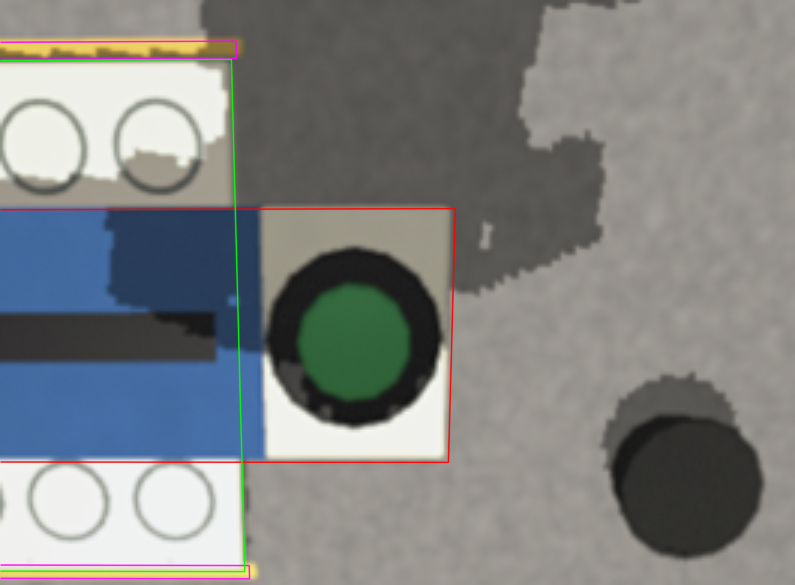

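View pics/s15.png

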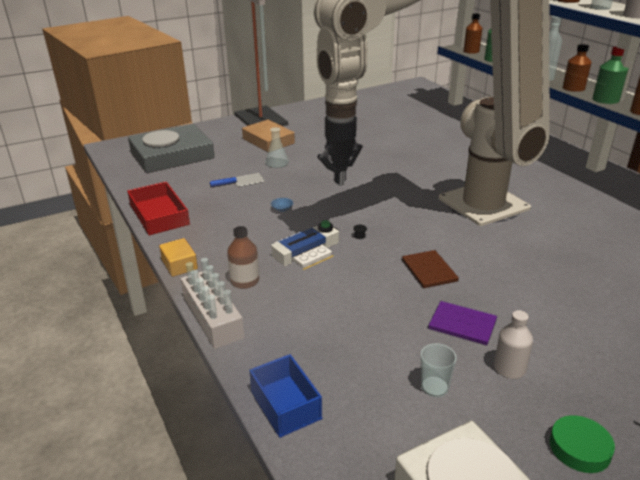

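```bash
python3 -c "
from h import *
hand_in();st()"
```

```text
the job is handed in; nothing more can be done
the job is handed in; nothing more can be done
```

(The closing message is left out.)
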